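Burnish the corner trim of a loudspeaker cabinet

ROBOT

A 6-joint arm with a two-finger parallel gripper is mounted at the origin on the work surface. World frame = base frame: x ahead of the robot, y to its left, z up, the work surface at z = 0. Lengths are in m, angles in degrees, forces in N, time in s.
With the tool pointing down it reaches from about 0.4 to 0.825 m from the base axis. Payload 7 kg.
Tool frame: the origin (TCP) lies midway between the tips of the shut fingers; the grasp point (between the pads) lies 19 mm behind it; z points along the fingers, y is the direction in which the jaws open and shut (so a half turn about z gives the same grasp; the last joint's range is limited). The gripper opens to 88 mm and grips with 3 to 60 N. Pads are 19 mm wide; open, the fingers measure 130 mm over their backs; the gripper's body (78 mm by 193 mm) begins 47 mm behind the grasp point.
Start: joints at [80.334, 20.546, 0.682, 0, -70.136, -16.507], TCP at [0.298, 0.606, 0.227] pointing down, gripper open.
Joint ranges: [-176.03, 176.03], [-82.01, 121.73], [-58.28, 71.71], [-173.87, 95.51], [-174.79, -0.11], [-173.66, 173.66]. Speed limits (degrees/s): [136.94, 136.94, 172.46, 180, 180, 180].

INTERFACE

Orientations are given as a 3x3 rotation matrix whose columns are the frame's x, y, z axes.
In Python, from rig import robot gives the robot as it stands. Calls block until the motion is done:
- robot.goto(position, orientation): joint-space move of the TCP to a pose.
- robot.servo_line(position, ori=None, speed=0.15): straight line of the TCP; ori=None keeps the orientation; speed is the mean speed in m/s.
- robot.movej(angles): joint-space move.
- robot.move_gripper(opening): opening from 0.0 (shut) to 1.0 (fully open); the grip force is fixed at half the most; returns when the fingers have stopped.
- robot.dwell(seconds).
- robot.ik(position, orientation): joint angles nearest the present ones, or None.
- robot.grab_frame(name): name is "scene" or "top"; returns (picture, depth): 400x640x3 uint8, red, green, blue; 400x640 float32, m along the optical axis (not along the pixel's ray), 0 where there is no reading.
- robot.camera_info(name): a dict with "vfov" (degrees; the focal length in pixels is half the picture's height over the tangent of half this angle, whatever the lens; pixels are square), "cx", "cy" (the principal point, pixels), "view" (4x4, takes a point from world to camera coordinates). Camera axes: x right, y down, z forward; pixel columns grow to the right and rows downward; lengths in m; the calibration is good to about 2 mm. A picture is of the moment at which its call begins. camera_info takes no time and is no camera call.
A pose or a line that the arm cannot do raises robot.Unreachable and nothing moves.
- robot.job_done(): hands the job in, once; it reports no verdict.
Readings, each from a call of its own:
- robot.read_t(): time.
- robot.read_qpos(): joint angles.
- robot.read_qvel(): joint speeds.
- robot.read_effort(): joint torques, N m.
- robot.read_position(): TCP position.
- robot.read_tcp_rot(): TCP orientation.
- robot.read_force(): force on the tool from outside, world axes, zero at the start.
- robot.read_ft_torque(): the same for the moment, N m.
- robot.read_grip_width(): opening from 0.0 (shut) to 1.0 (fully open).
Only numpy, scipy, OpenCV 4.12 (cv2) and the standard library are available. Lean on these libraries where they do the work, as an engineer would, in place of code of your own. Each camera call takes 0.05 s, during which the arm holds its last target. There are 200 camera calls.

TASK

Take the ball-ended burnisher (pale wooden handle) from the tool rack and run its ball slowly, at about 2 cm per second, along the inside corner of the copper trim under the cabinet's top rail, from the end nearest the robot to the far end, keeping it lightly pressed into the corner all the way with about 5 newtons. Then hang it back upright on the same fork of the rack and let go; never press hard, and leave everything else on the bench where it is.

Things in the scene. Friction and masses are not known exactly. Their poses are not given: they have to be found in the camera images.
- burnisher_handle (a point): Middle of the burnisher's handle: square, pale wood, 30 x 30 mm, 56 mm long. Under it a steel collar 34 mm across, 6 mm thick (underside 34 mm below this point), a shank 10 mm across, and a steel ball at the end; 182 mm in all, about 0.18 kg. z runs from ball to handle (up as it hangs); x and y are square to the handle's flats.
- burnisher_tip (a point): Centre of the burnisher's ball (radius 7 mm), on the shank's axis, 147 mm below the middle of the handle. Same axes as the handle.
- rack: Fixed tool rack, wooden base 120 x 240 x 12 mm with two steel forks. Origin: centre of the underside; y along the base, z up. Fork slots at y = +55 and -55 mm, open towards -x. The burnisher hangs on one by its collar, shank in the slot, the scraper on the other; which one varies.
- fork_left (a point): Where a tool's collar underside rests on the rack's +y fork, on the slot's centre line at prong-top height (145 mm above the bench); rack axes. Two level prongs, 10 mm wide, 18 mm gap (the ball also passes through), reach 29 mm from here towards -x (open end); a 36 mm wide post closes the slot 28 mm from here towards +x, no higher than the prongs.
- fork_right (a point): The same point of the rack's other (-y) fork.
- cabinet: Fixed plywood loudspeaker cabinet carcass, 220 mm long (x, roughly away from the robot). Origin: on the bench under the middle of the trim's inside corner; z up, y towards the back panel. Base panel: top at z = 18 mm, y = -105 to +30 mm. Back panel: front face at y = +12 mm, 80 mm high. Both ends and the front (-y) are open.
- rail_edge (a point): Middle of the lower front edge of the wooden top rail that hangs over the corner along the whole cabinet: z = 115 to 131 mm, y = -45 to +48 mm in the cabinet's frame. Because of it the corner is reached only with the burnisher leaning about 32 to 50 degrees from vertical, its handle towards the cabinet's -y.
- corner: Nominal inside corner of the copper trim, an L-strip 180 mm long (flanges 28 mm, one level, one upright) between brass end blocks. Origin: middle of the line, 30 mm above the bench; x along it (cabinet's x; end nearest the robot at -90 mm), z out of the corner, 45 degrees up and towards the cabinet's -y. A 7 mm ball in the nominal corner has its centre 10 mm out along z.
- trim_play (a point): Same point and axes as the nominal corner. The real trim stands an unmeasured 0 to 12 mm farther out along z and may slope up to 0.04 rad either way along x (3 mm more or less at its ends): feel for it. It lies on a springy pad: it yields 0.5 mm per newton along z, for 6 mm, and springs back.
- scraper_handle (a point): Middle of the orange handle of a scraper that hangs on the rack's other fork, shaped like the burnisher but with a flat blade. Leave it there.
- sanding_block: Loose cork block 60 x 34 x 26 mm standing on the cabinet's base panel in front of the trim. Origin: centre of its underside.
- spray_can: Loose spray can, 60 mm across, 170 mm high plus cap. Origin: centre of its underside.
- jar: Loose amber glass jar, 64 mm across, 80 mm high. Origin: centre of its underside.
- speaker: Loose loudspeaker driver, 150 mm across, 74 mm high, 0.9 kg. Origin: centre of its underside.
- screwdriver: Loose screwdriver lying on the bench. Origin under its middle.
Mind the look-alikes: they are no part of the job. What is shaped like the part that bears burnisher_handle but pink is not meant.

How it is judged (in metres and radians):
On the way, in this order (a step that is already met when the one before it is completed fails the run):
1. the ball runs along the corner, -75 to -50 mm along its x, for 0.35 s: pressed with 1 to 16 N, within 6 mm of the corner line sideways, below 60 mm/s (x of burnisher_tip in the frame of corner between -0.075 and -0.05 m and y of burnisher_tip in the frame of corner between -0.006 and 0.006 m and z of burnisher_tip in the frame of corner between -0.004 and 0.032 m and contact force between burnisher and cabinet between 1 and 16 N and linear speed of burnisher below 0.06 m/s), for 0.35 s.
2. the ball runs along the corner, -50 to -25 mm along its x, for 0.35 s: pressed with 1 to 16 N, within 6 mm of the corner line sideways, below 60 mm/s (x of burnisher_tip in the frame of corner between -0.05 and -0.025 m and y of burnisher_tip in the frame of corner between -0.006 and 0.006 m and z of burnisher_tip in the frame of corner between -0.004 and 0.032 m and contact force between burnisher and cabinet between 1 and 16 N and linear speed of burnisher below 0.06 m/s), for 0.35 s.
3. the ball runs along the corner, -25 to 0 mm along its x, for 0.35 s: pressed with 1 to 16 N, within 6 mm of the corner line sideways, below 60 mm/s (x of burnisher_tip in the frame of corner between -0.025 and 0 m and y of burnisher_tip in the frame of corner between -0.006 and 0.006 m and z of burnisher_tip in the frame of corner between -0.004 and 0.032 m and contact force between burnisher and cabinet between 1 and 16 N and linear speed of burnisher below 0.06 m/s), for 0.35 s.
4. the ball runs along the corner, 0 to 25 mm along its x, for 0.35 s: pressed with 1 to 16 N, within 6 mm of the corner line sideways, below 60 mm/s (x of burnisher_tip in the frame of corner between 0 and 0.025 m and y of burnisher_tip in the frame of corner between -0.006 and 0.006 m and z of burnisher_tip in the frame of corner between -0.004 and 0.032 m and contact force between burnisher and cabinet between 1 and 16 N and linear speed of burnisher below 0.06 m/s), for 0.35 s.
5. the ball runs along the corner, 25 to 50 mm along its x, for 0.35 s: pressed with 1 to 16 N, within 6 mm of the corner line sideways, below 60 mm/s (x of burnisher_tip in the frame of corner between 0.025 and 0.05 m and y of burnisher_tip in the frame of corner between -0.006 and 0.006 m and z of burnisher_tip in the frame of corner between -0.004 and 0.032 m and contact force between burnisher and cabinet between 1 and 16 N and linear speed of burnisher below 0.06 m/s), for 0.35 s.
6. the ball runs along the corner, 50 to 75 mm along its x, for 0.35 s: pressed with 1 to 16 N, within 6 mm of the corner line sideways, below 60 mm/s (x of burnisher_tip in the frame of corner between 0.05 and 0.075 m and y of burnisher_tip in the frame of corner between -0.006 and 0.006 m and z of burnisher_tip in the frame of corner between -0.004 and 0.032 m and contact force between burnisher and cabinet between 1 and 16 N and linear speed of burnisher below 0.06 m/s), for 0.35 s.
7. the burnisher hangs on its own fork again (distance of burnisher_handle from where it was at the start of the episode below 0.015 m and angle between burnisher_handle's own z axis and vertical below 0.12 rad and linear speed of burnisher below 0.03 m/s and contact force between burnisher and rack above 0.3 N), for 0.2 s.
At the end, for the whole second after the job is handed in: The burnisher hangs at rest on the fork it came from: handle within 15 mm of where it began, upright within 0.12 rad, its collar resting on the rack (all of step 7); the robot touches nothing.
It fails at once if the cabinet is pressed with more than 30 N by the burnisher (contact force between burnisher and cabinet above 30 N).
It fails at once if another thing on the bench or the rack is moved by more than 30 mm (distance of any of scraper_handle, sanding_block, spray_can, jar, speaker, screwdriver from where it was at the start of the episode above 0.03 m).
It also fails if it takes over 72 s, if anything falls off the work surface, if the arm or the gripper's body presses on something with over 40 N, if the wrist force passes 120 N, or if a joint passes its speed limit or range.

## Working session

There is one attempt and no reset: what is moved stays moved. The work goes in short steps, each a Python script; the robot and the scene stay as the last script left them, time stands still between calls to the robot, and variables do not carry over. Pictures are saved under pics/ and viewed, about 8 in all and at most 12, crops included, and the job is handed in when it is done.

```bash
ls; mkdir -p pics
cat > h.py <<'E'
import numpy as np, cv2
from rig import robot
def cam(n):
    i=robot.camera_info(n); f=200/np.tan(np.radians(i['vfov']/2)); return f,i['cx'],i['cy'],np.array(i['view'])
def px2w(n,u,v,d):
    f,cx,cy,V=cam(n); u,v,d=map(np.asarray,(u,v,d))
    c=np.stack([(u-cx)/f*d,(v-cy)/f*d,d,np.ones_like(d)],-1); return (c@np.linalg.inv(V).T)[...,:3]
def w2px(n,p):
    f,cx,cy,V=cam(n); c=V[:3,:3]@np.asarray(p)+V[:3,3]; return c[0]/c[2]*f+cx,c[1]/c[2]*f+cy
def grab(n,tag):
    im,d=robot.grab_frame(n); np.savez(f'pics/{tag}.npz',im=im,d=d); cv2.imwrite(f'pics/{tag}.png',im[:,:,::-1]); return im,d
E
python3 - <<'E'
from h import *
for n in ('scene','top'):
    im,d=grab(n,n+'0'); f,cx,cy,V=cam(n); print(n,f,cx,cy,np.linalg.inv(V).round(3).tolist(),robot.camera_info(n))
print(robot.read_t(),robot.read_force(),robot.read_tcp_rot())
E
```

```text
pics
scene 460.6299495124149 312.9737461596879 194.8662079795354 [[0.348, 0.776, -0.526, 1.267], [0.937, -0.296, 0.183, -0.28], [-0.014, -0.557, -0.83, 1.213], [0.0, 0.0, 0.0, 1.0]] {'vfov': 46.93981509902601, 'cx': 312.9737461596879, 'cy': 194.8662079795354, 'view': array([[ 0.34803083,  0.93738428, -0.013611  , -0.16180118],
       [ 0.77596926, -0.29618726, -0.55690647, -0.39054513],
       [-0.52606677,  0.18325891, -0.83046368,  1.72470223],
       [ 0.        ,  0.        ,  0.        ,  1.        ]])}
top 474.6816854727801 318.2087176997284 201.71778695149584 [[-0.013, -0.993, 0.121, 0.374], [-1.0, 0.011, -0.019, -0.017], [0.017, -0.121, -0.992, 1.788], [0.0, 0.0, 0.0, 1.0]] {'vfov': 45.69478839880219, 'cx': 318.2087176997284, 'cy': 201.71778695149584, 'view': array([[-0.01276786, -0.99976578,  0.01747497, -0.04347932],
       [-0.9925552 ,  0.01055491, -0.12133741,  0.58869713],
       [ 0.12112455, -0.0188941 , -0.99245748,  1.72903708],
       [ 0.        ,  0.        ,  0.        ,  1.        ]])}
0.1 [-0.62385502  0.31410263  0.18712785] [[ 8.97431384e-01 -4.41153714e-01 -5.57866084e-04]
 [-4.41154052e-01 -8.97430315e-01 -1.38974895e-03]
 [ 1.12446975e-04  1.49330921e-03 -9.99998879e-01]]
```

View pics/scene0.png

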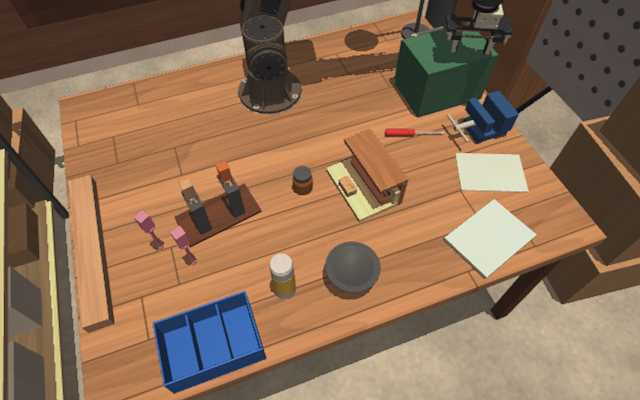

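View pics/top0.png

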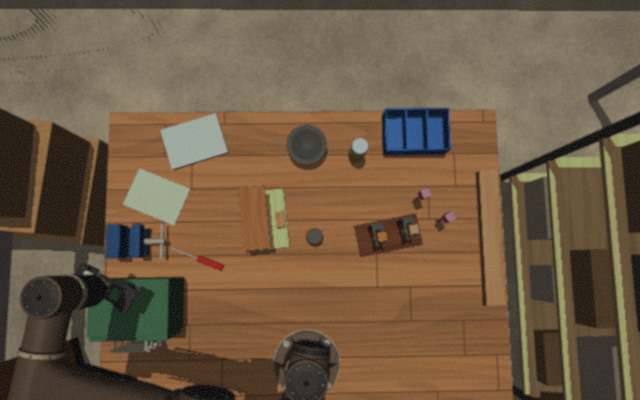

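The pale-handled burnisher is at scene (187,187) / top (413,229). The look-alikes are the orange scraper at scene (223,171) / top (381,236), and the pink ones at scene (144,220) and (180,237). I choose the pale one and check it in a close crop.

Run:
```python
from h import *
S=np.load('pics/scene0.npz'); T=np.load('pics/top0.npz')
c=lambda I,x,y,w,h,k: cv2.resize(I['im'][y:y+h,x:x+w,::-1],(w*k,h*k),interpolation=cv2.INTER_CUBIC)
a=np.hstack([c(S,170,150,100,100,4),c(S,315,120,100,100,4)])
b=np.hstack([c(T,350,205,80,50,5),c(T,230,180,80,50,5)])
b2=np.zeros((250,800,3),np.uint8); b2[:]=b
cv2.imwrite('pics/crop1.png',np.vstack([a[:350],b2]))
for n,I in (('scene',S),('top',T)):
    v,u=np.mgrid[:400,:640]; P=px2w(n,u,v,I['d']); P[I['d']==0]=np.nan
    np.save(f'pics/{n}_P.npy',P)
    f=lambda u,v:P[v,u].round(3)
    if n=='scene': print('burn',f(187,187),'scr',f(223,171),'rail',f(375,155),'block',f(348,186),'jar',f(303,173))
    else: print('burn',f(413,229),'scr',f(381,236),'rail',f(255,218),'block',f(280,219),'jar',f(314,237))
```

```text
burn [ 0.487 -0.364  0.208] scr [ 0.462 -0.26   0.199] rail [0.513 0.182 0.131] block [0.536 0.09  0.046] jar [ 0.465 -0.031  0.083]
burn [ 0.472 -0.363  0.205] scr [ 0.45  -0.255  0.207] rail [0.522 0.173 0.13 ] block [0.525 0.091 0.042] jar [nan nan nan]
```

View pics/crop1.png

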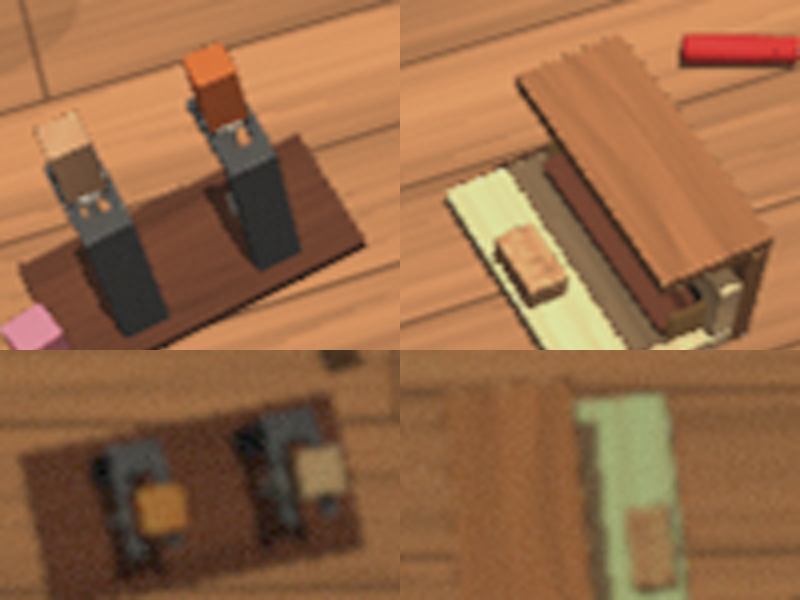

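The crop confirms it: the pale handle is on the fork farther from the cabinet, and the orange scraper is on the other. The slots open towards the robot. Next I fit the poses.

Run:
```python
from h import *
def fit(n,lo,hi,box,tag,col=None):
    P=np.load(f'pics/{n}_P.npy'); im=np.load(f'pics/{n}0.npz')['im'].astype(int)
    x,y,z=P[...,0],P[...,1],P[...,2]
    m=(z>lo)&(z<hi)&(x>box[0])&(x<box[1])&(y>box[2])&(y<box[3])
    if col: m&=col(im)
    m=m.astype(np.uint8); k,L,st,_=cv2.connectedComponentsWithStats(m)
    if k<2: print(tag,n,'none');return
    i=1+np.argmax(st[1:,4]); q=P[L==i]; r=cv2.minAreaRect((q[:,:2]*1000).astype(np.float32))
    print(tag,n,len(q),'mean',q.mean(0).round(4),'rect c',np.round(r[0],1),'size',np.round(r[1],1),'ang',round(r[2],1))
dark=lambda im:(im.sum(-1)<230)
for n in('scene','top'):
    fit(n,.005,.02,(.3,.65,-.5,-.15),'rackbase',dark)
    fit(n,.195,.215,(.4,.55,-.41,-.31),'burntop')
    fit(n,.195,.215,(.4,.55,-.31,-.2),'scrtop')
    fit(n,.122,.14,(.3,.7,.05,.35),'railtop')
    fit(n,.012,.024,(.3,.75,.0,.2),'cabbase',lambda im:(im[...,1]>150))
    fit(n,.036,.052,(.45,.62,.05,.13),'block')
    fit(n,.03,.25,(.55,.9,-.2,0.03),'can')
    fit(n,.03,.1,(.4,.52,-.08,0.02),'jar')
    fit(n,.02,.1,(.55,.9,0.0,.2),'speaker')
```

```text
rackbase scene 1041 mean [ 0.4753 -0.3136  0.0118] rect c [ 464.4 -313. ] size [121.5 235.5] ang 10.5
burntop scene 128 mean [ 0.4745 -0.3672  0.2053] rect c [ 471.8 -367.6] size [33.1 29.2] ang 9.4
scrtop scene 120 mean [ 0.4507 -0.2601  0.2057] rect c [ 449.1 -260.1] size [33.8 29.5] ang 6.7
railtop scene 1913 mean [0.5279 0.1749 0.1306] rect c [519.6 175.6] size [227.6  96.8] ang 6.1
cabbase scene 830 mean [0.5483 0.1062 0.0178] rect c [526.7 127.2] size [221.6 117.9] ang 6.2
block scene 193 mean [0.5259 0.0904 0.0435] rect c [524.8  91.5] size [64.8 37.5] ang 8.1
can scene 1823 mean [ 0.7968 -0.0214  0.0679] rect c [797.  -27.3] size [150.3 114.4] ang 0.0
jar scene 410 mean [ 0.4685 -0.038   0.0671] rect c [461.8 -37.1] size [59.3 61.1] ang 23.9
speaker scene 933 mean [0.797  0.0268 0.0694] rect c [796.1  31.9] size [ 63.8 148.5] ang 90.0
rackbase top 1263 mean [ 0.4552 -0.3014  0.0124] rect c [ 465.2 -311.3] size [122.5 237.8] ang 10.7
burntop top 85 mean [ 0.4732 -0.3658  0.207 ] rect c [ 473.2 -365.4] size [29.9 31.2] ang 10.6
scrtop top 83 mean [ 0.4493 -0.2586  0.2064] rect c [ 449.8 -259.2] size [29.5 30.6] ang 7.2
railtop top 1640 mean [0.5228 0.1763 0.1312] rect c [523.7 176.4] size [219.6  93.7] ang 6.0
cabbase top 475 mean [0.5342 0.1027 0.0183] rect c [531.1 100.8] size [216.8  57.9] ang 8.6
block top 143 mean [0.5262 0.0918 0.0443] rect c [525.8  92.1] size [60.  34.2] ang 5.9
can top 1034 mean [ 0.8001 -0.0207  0.0687] rect c [798.3 -25.6] size [111.4 147.1] ang 89.6
jar top 233 mean [ 0.459  -0.0336  0.0751] rect c [460.3 -33.1] size [58.5 59. ] ang 89.1
speaker top 533 mean [0.7988 0.0272 0.0699] rect c [799.3  31.6] size [ 62.9 145.8] ang 89.6
```

```bash
cat >> h.py <<'E'
A=np.radians(10.7); C=np.radians(6.05)
H=np.array([.4727,-.3663,.179])          # handle middle as found
rx=np.array([np.cos(A),np.sin(A),0])     # rack x
cx_=np.array([np.cos(C),np.sin(C),0]); cy_=np.array([-np.sin(C),np.cos(C),0]); UP=np.array([0,0,1.])
CAB=np.array([.5218,.1745,0])            # cabinet origin
CO=CAB+.03*UP; cz=(UP-cy_)/2**.5; cyc=np.cross(cz,cx_)   # corner frame
def rot(y,z): z=z/np.linalg.norm(z); return np.stack([np.cross(y,z),y,z],1)
def Rrack(s): return rot(s*rx,-UP)
def Rcab(s,lean=45):
    l=np.radians(lean); return rot(s*cx_,-(np.cos(l)*UP-np.sin(l)*cy_))
TIP=.128
def tcp_for_tip(tip,R): return np.asarray(tip)-TIP*R[:,2]
def corner_pt(x,y,z): return CO+x*cx_+y*cyc+z*cz
E
python3 - <<'E'
from h import *
print('cyc',cyc)
for s in (1,-1):
    R=Rrack(s); print(s)
    for p in (H-[0,0,.019],H+[0,0,.1]-.07*rx): print(' rack',np.round(robot.ik(p,R),1) if robot.ik(p,R) is not None else None)
    for l in (45,40):
      R=Rcab(s,l)
      for x in(-.08,0,.08):
        for z in(.01,.08):
          q=robot.ik(tcp_for_tip(corner_pt(x,0,z),R),R); print(' cab',l,x,z,None if q is None else np.round(q,1))
E
```

```text
cyc [-0.07452644  0.70316841  0.70710678]
1
 rack [ -19.1   16.3  -14.6    0.   -59.1 -150.2]
 rack [ -22.9    7.4  -10.     0.   -72.6 -146.4]
 cab 45 -0.08 0.01 [  -7.3   18.9  -15.2  -45.5  -74.8 -146.6]
 cab 45 -0.08 0.08 [ -11.9   16.9  -10.6  -42.8  -82.3 -148.4]
 cab 45 0 0.01 [  -5.4   24.1   -6.4  -45.5  -76.3 -150.4]
 cab 45 0 0.08 [  -9.6   22.4   -2.   -43.3  -83.3 -152.1]
 cab 45 0.08 0.01 [  -4.    29.4    3.1  -45.3  -78.3 -154.3]
 cab 45 0.08 0.08 [  -7.8   28.     7.5  -43.6  -85.  -155.9]
 cab 40 -0.08 0.01 [  -2.7   15.3  -16.6  -42.2  -71.2 -152.4]
 cab 40 -0.08 0.08 [  -7.6   13.5  -12.   -39.5  -78.9 -153.4]
 cab 40 0 0.01 [  -1.4   21.    -7.8  -41.9  -72.7 -155.5]
 cab 40 0 0.08 [  -5.8   19.4   -3.3  -39.7  -80.  -156.5]
 cab 40 0.08 0.01 [  -0.3   26.8    1.7  -41.4  -75.  -158.8]
 cab 40 0.08 0.08 [  -4.3   25.3    6.1  -39.7  -81.8 -159.8]
-1
 rack [-19.1  16.3 -14.6   0.  -59.1  29.8]
 rack [-22.9   7.4 -10.    0.  -72.6  33.6]
 cab 45 -0.08 0.01 [ -7.3  18.9 -15.2 -45.5 -74.8  33.4]
 cab 45 -0.08 0.08 [-11.9  16.9 -10.6 -42.8 -82.3  31.6]
 cab 45 0 0.01 [ -5.4  24.1  -6.4 -45.5 -76.3  29.6]
 cab 45 0 0.08 [ -9.6  22.4  -2.  -43.3 -83.3  27.9]
 cab 45 0.08 0.01 [ -4.   29.4   3.1 -45.3 -78.3  25.7]
 cab 45 0.08 0.08 [ -7.8  28.    7.5 -43.6 -85.   24.1]
 cab 40 -0.08 0.01 [ -2.7  15.3 -16.6 -42.2 -71.2  27.6]
 cab 40 -0.08 0.08 [ -7.6  13.5 -12.  -39.5 -78.9  26.6]
 cab 40 0 0.01 [ -1.4  21.   -7.8 -41.9 -72.7  24.5]
 cab 40 0 0.08 [ -5.8  19.4  -3.3 -39.7 -80.   23.5]
 cab 40 0.08 0.01 [ -0.3  26.8   1.7 -41.4 -75.   21.2]
 cab 40 0.08 0.08 [ -4.3  25.3   6.1 -39.7 -81.8  20.2]
```

Run:
```python
from h import *
R=Rrack(-1)
robot.goto([.42,.05,.36],R); 
g=H-[0,0,.019]
robot.goto(g+[0,0,.1],R); print(robot.read_t())
robot.servo_line(g+[0,0,.06],speed=.1)
im,d=grab('scene','pre')
robot.servo_line(g,speed=.06); print(robot.read_t(),robot.read_force(),robot.read_position()-g)
im,d=grab('scene','at'); 
cv2.imwrite('pics/at_c.png',np.hstack([cv2.resize(np.load(f'pics/{t}.npz')['im'][110:260,140:260,::-1],(384,480),interpolation=cv2.INTER_CUBIC) for t in('pre','at')]))
```

```text
3.7917
5.5417 [ 0.81291953 -0.80379842  0.00582481] [ 0.00030631 -0.00014557  0.0004629 ]
```

View pics/at_c.png

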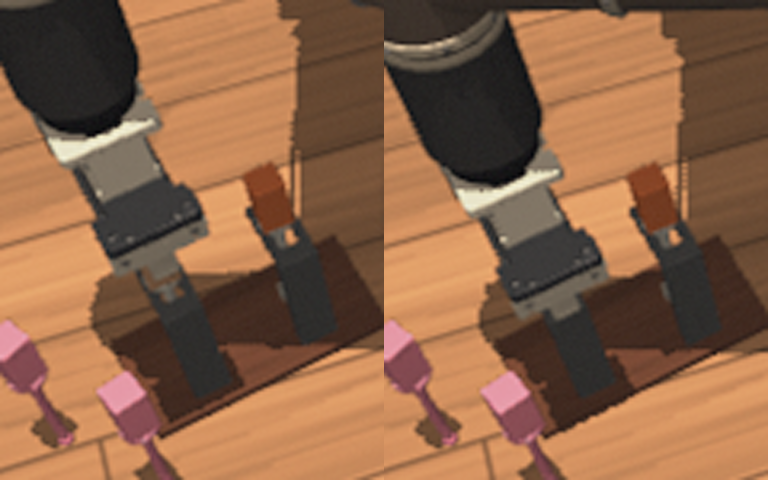

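The fingers straddle the pale handle, clear of the scraper. I grip, lift it out, and check how it sits in the gripper.

Run:
```python
from h import *
robot.move_gripper(0.0); print(robot.read_t(),robot.read_grip_width(),robot.read_force())
g=robot.read_position(); np.save('g.npy',g); R=robot.read_tcp_rot()
f0=robot.read_force()
robot.servo_line(g+[0,0,.010],speed=.04); print('lift',robot.read_force()-f0)
robot.servo_line(g+[0,0,.010]-.065*rx,speed=.08); print('out',robot.read_force()-f0)
robot.servo_line(g+[0,0,.13]-.09*rx,speed=.15); print(robot.read_t(),robot.read_force()-f0,robot.read_grip_width())
im,d=grab('scene','held'); p=robot.read_position(); Rt=robot.read_tcp_rot()
tip=p+TIP*Rt[:,2]; u,v=w2px('scene',tip); print('tip px',u,v, 'tcp px',w2px('scene',p))
u,v=int(u),int(v); c=im[v-60:v+20,u-40:u+40,::-1].copy()
c=cv2.resize(c,(640,640),interpolation=cv2.INTER_CUBIC); cv2.imwrite('pics/held_c.png',c[:600]); print('crop origin',u-40,v-60)
```

```text
6.5333 0.3411921022030098 [-0.93849713  0.2763962   0.32666629]
lift [ 1.31375586 -0.62874003 -2.27282693]
out [ 2.35061339 -0.44188644 -0.93648541]
8.8583 [ 0.18356638  0.19596242 -2.66035606] 0.3413919344300453
tip px 177.17792001495081 170.7681808557752 tcp px (np.float64(164.57018968929162), np.float64(141.66241574937396))
crop origin 137 110
```

View pics/held_c.png

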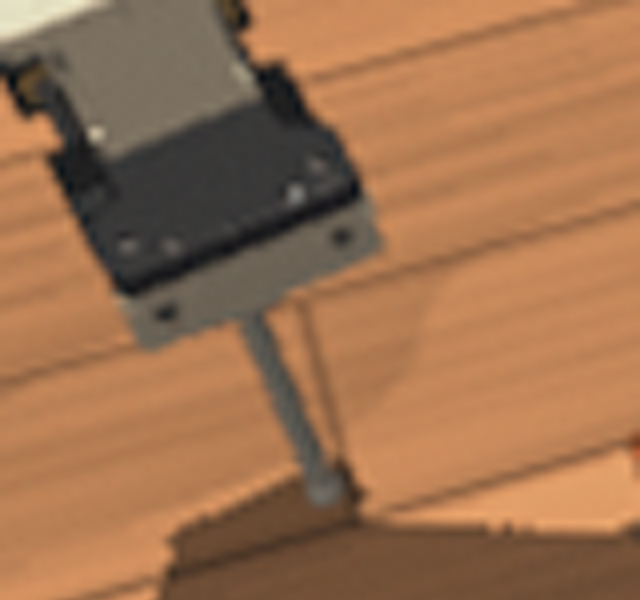

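The ball appears at about (177.5, 170.9) px, against a predicted (177.2, 170.8), so the grasp is centred. Now I move to the corner and feel for the trim.

```bash
cat >> h.py <<'E'
FR=np.stack([cx_,cyc,cz],1)   # corner frame axes
def F(n=12,dt=.01):
    o=[]
    for _ in range(n): o.append(robot.read_force()); robot.dwell(dt)
    return FR.T@np.mean(o,0)
E
python3 - <<'E'
from h import *
robot.goto([.42,-.15,.42],Rrack(-1))
R=Rcab(-1); P=lambda x,y,z: tcp_for_tip(corner_pt(x,y,z),R)
robot.goto(P(-.076,0,.15),R); print(robot.read_t())
robot.dwell(.2); 
a=np.array([FR.T@robot.read_force() for _ in range(5)]); print('same-time reads',a.round(2).tolist())
t=robot.read_t(); b=F(20); print('base',b,robot.read_t()-t)
robot.servo_line(P(-.076,0,.04),speed=.08)
robot.dwell(.2); b=F(20); print('base2',b,robot.read_t()); np.save('b.npy',b)
im,d=grab('scene','inside')
tip=robot.read_position()+TIP*robot.read_tcp_rot()[:,2]; print('tip corner frame',FR.T@(tip-CO)); u,v=map(int,w2px('scene',tip)); print(u,v)
cv2.imwrite('pics/in_c.png',cv2.resize(im[v-65:v+65,u-60:u+90,::-1],(690,598),interpolation=cv2.INTER_CUBIC)); print('o',u-60,v-65)
E
```

```text
10.8833
same-time reads [[-0.64, -1.4, -2.42], [-0.64, -1.4, -2.42], [-0.64, -1.4, -2.42], [-0.64, -1.4, -2.42], [-0.64, -1.4, -2.42]]
base [-0.01708039 -1.19376426 -1.27676887] 0.16670000000000051
base2 [ 0.03772366 -1.37404855 -1.449354  ] 13.1417
tip corner frame [-7.59761275e-02 -2.44705745e-05  4.00681632e-02]
351 158
o 291 93
```

View pics/in_c.png

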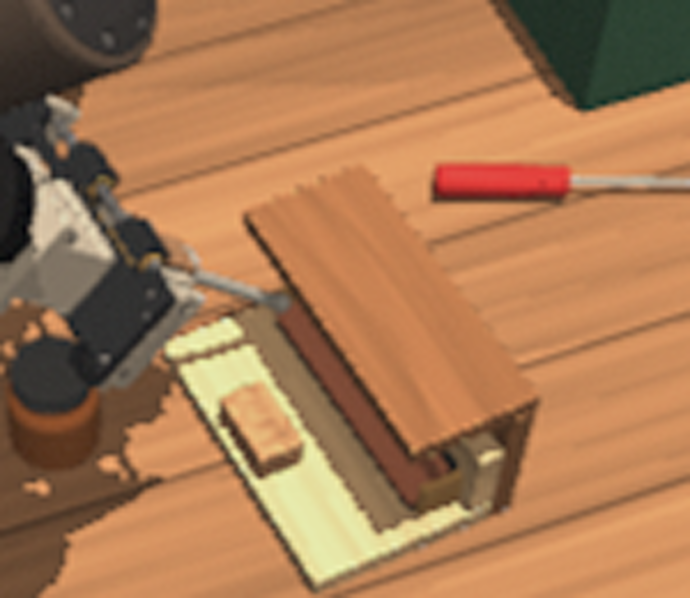

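The ball is just under the rail at the near end and clear of everything. Now I feel inward.

Run:
```python
from h import *
b=np.load('b.npy'); R=Rcab(-1); P=lambda x,y,z: tcp_for_tip(corner_pt(x,y,z),R)
z=.040; x=-.076
while z>.006:
    z-=.0015 if z>.028 else .001; robot.servo_line(P(x,0,z),speed=.015); f=F(6)-b
    if z<.03 and (abs(f)>1.0).any(): print(round(z,4),f.round(2))
    if f[2]>1.8 or abs(f).max()>4: break
f=F(20)-b; print('final',z,f.round(2),robot.read_t())
```

```text
0.015 [0.03 0.98 2.3 ]
final 0.014999999999999979 [-0.08  0.86  2.32] 19.6583
```

```bash
cat > slide.py <<'E'
from h import *
b=np.load('b.npy'); R=Rcab(-1); P=lambda x,y,z: tcp_for_tip(corner_pt(x,y,z),R)
x,y,z=-.076,0.,.015
def press(): robot.servo_line(P(x,y,z),speed=.015)
z-=.0013; y+=.0003; press(); f=F(8)-b; log=[]; dzs=0; ok=True
while x<.0785:
    dz=np.clip(-.00025*(5-f[2]),-.0008,.0008); y+=np.clip(.00015*f[1],-.0005,.0005); y=np.clip(y,-.004,.004)
    xn=min(x+.006,.079); z+=dz+dzs; dzs=.7*dzs+.3*dz; x=xn
    robot.servo_line(P(x,y,z),speed=.02); f=F(6)-b
    log.append((round(x*1e3),round(y*1e3,2),round(z*1e3,2),*f.round(1)))
    if np.linalg.norm(f)>12 or f[2]<.5 or abs(f[0])>5: ok=False; break
print(*log,sep='\n'); print(ok,robot.read_t())
E
python3 slide.py
```

```text
(-70, np.float64(0.49), np.float64(13.36), np.float64(-2.5), np.float64(1.6), np.float64(3.5))
(-64, np.float64(0.73), np.float64(12.88), np.float64(-1.5), np.float64(1.8), np.float64(3.6))
(-58, np.float64(1.0), np.float64(12.35), np.float64(-2.7), np.float64(0.8), np.float64(4.7))
(-52, np.float64(1.12), np.float64(12.05), np.float64(-3.0), np.float64(0.4), np.float64(4.7))
(-46, np.float64(1.17), np.float64(11.78), np.float64(-3.2), np.float64(-0.2), np.float64(5.0))
(-40, np.float64(1.14), np.float64(11.63), np.float64(-3.3), np.float64(0.1), np.float64(5.3))
(-34, np.float64(1.16), np.float64(11.6), np.float64(-2.9), np.float64(-0.6), np.float64(5.2))
(-28, np.float64(1.07), np.float64(11.61), np.float64(-3.0), np.float64(0.0), np.float64(4.8))
(-22, np.float64(1.08), np.float64(11.53), np.float64(-2.8), np.float64(-0.1), np.float64(4.8))
(-16, np.float64(1.06), np.float64(11.44), np.float64(-2.5), np.float64(-0.3), np.float64(4.5))
(-10, np.float64(1.02), np.float64(11.29), np.float64(-2.6), np.float64(-0.2), np.float64(4.7))
(-4, np.float64(0.99), np.float64(11.15), np.float64
[... 671 characters left out ...]
.float64(0.2), np.float64(5.0))
(44, np.float64(0.95), np.float64(10.07), np.float64(-2.6), np.float64(-0.1), np.float64(4.7))
(50, np.float64(0.94), np.float64(9.96), np.float64(-2.4), np.float64(0.2), np.float64(4.9))
(56, np.float64(0.97), np.float64(9.87), np.float64(-2.8), np.float64(-0.3), np.float64(4.7))
(62, np.float64(0.93), np.float64(9.75), np.float64(-2.7), np.float64(-0.0), np.float64(4.6))
(68, np.float64(0.93), np.float64(9.59), np.float64(-2.9), np.float64(0.1), np.float64(4.6))
(74, np.float64(0.95), np.float64(9.42), np.float64(-2.7), np.float64(-0.1), np.float64(4.7))
(79, np.float64(0.93), np.float64(9.26), np.float64(-2.8), np.float64(-0.3), np.float64(5.3))
True 32.925
```

The run was clean, at about 5 N all along. I withdraw and check the grasp before hanging it back.

Run:
```python
from h import *
R=Rcab(-1); P=lambda x,y,z: tcp_for_tip(corner_pt(x,y,z),R)
robot.servo_line(P(.079,.001,.05),speed=.06)
robot.servo_line(P(.079,.001,.15),speed=.15)
robot.goto([.42,-.15,.42],Rrack(-1))
g=np.load('g.npy'); robot.goto(g+[0,0,.13]-.09*rx,Rrack(-1)); robot.dwell(.1)
print(robot.read_t(),robot.read_grip_width())
im,d=grab('scene','held2'); p=robot.read_position(); Rt=robot.read_tcp_rot()
tip=p+TIP*Rt[:,2]; u,v=w2px('scene',tip); print('tip px',u,v)
c=np.hstack([np.load(f'pics/{t}.npz')['im'][130:185,150:200,::-1] for t in('held','held2')])
cv2.imwrite('pics/held2_c.png',cv2.resize(c,(800,440),interpolation=cv2.INTER_CUBIC))
```

```text
36.9 0.34758920784627273
tip px 177.1040426745569 170.73410380115828
```

View pics/held2_c.png

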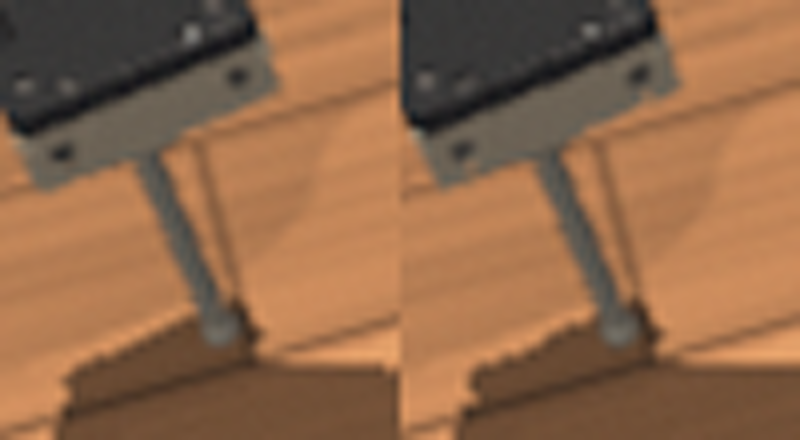

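The ball sits in the same place as before the run ((219,327) against (220,327) in the crops), so nothing slipped. I reverse the exit path.

Run:
```python
from h import *
g=np.load('g.npy'); 
Fz=lambda: np.mean([(robot.dwell(.01),robot.read_force())[1] for _ in range(8)],0)
robot.servo_line(g+[0,0,.012]-.065*rx,speed=.12); robot.dwell(.15); b=Fz()
robot.servo_line(g+[0,0,.012]-.03*rx,speed=.05); print('mid',Fz()-b)
robot.servo_line(g+[0,0,.012],speed=.04); print('in',Fz()-b)
z=.012
while z>-.003:
    z-=.001 ; robot.servo_line(g+[0,0,z],speed=.03); f=Fz()-b
    if f[2]>2: break
print('down',round(z,4),f.round(2),robot.read_t())
im,d=grab('scene','hung')
cv2.imwrite('pics/hung.png',cv2.resize(im[110:260,140:260,::-1],(480,600),interpolation=cv2.INTER_CUBIC))
```

```text
mid [-0.33093553 -0.02945001 -0.25246136]
in [-0.17584618 -0.12350387  0.04769854]
down -0.001 [-2.03  2.01  6.82] 44.325
```

View pics/hung.png

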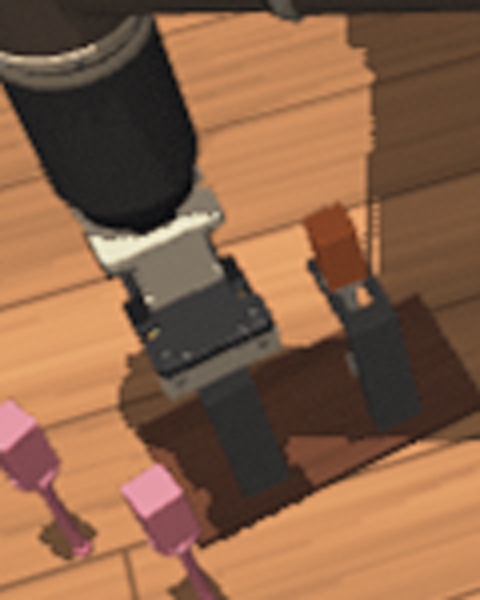

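The collar has seated within 1 mm of its original height, and the scraper is untouched. I release and retreat.

Run:
```python
from h import *
g=np.load('g.npy')
robot.servo_line(g,speed=.02); robot.move_gripper(1.0); robot.dwell(.2)
robot.servo_line(g+[0,0,.1],speed=.1); robot.goto([.42,.05,.38],Rrack(-1)); robot.dwell(.3)
for n in('scene','top'):
    im,d=grab(n,n+'_end'); v,u=np.mgrid[:400,:640]; P=px2w(n,u,v,d); x,y,z=np.moveaxis(P,-1,0)
    for t,bx in(('burn',(.4,.55,-.41,-.31)),('scr',(.4,.55,-.31,-.2))):
        m=(d>0)&(z>.195)&(z<.215)&(x>bx[0])&(x<bx[1])&(y>bx[2])&(y<bx[3])
        if m.sum()>20: print(n,t,m.sum(),P[m].mean(0).round(4))
print(robot.read_t())
im=np.load('pics/scene_end.npz')['im']; cv2.imwrite('pics/end_c.png',cv2.resize(im[140:260,130:430,::-1],(800,320),interpolation=cv2.INTER_CUBIC))
```

```text
scene burn 130 [ 0.4747 -0.3669  0.2052]
scene scr 122 [ 0.4507 -0.26    0.2052]
top burn 83 [ 0.4736 -0.3655  0.2069]
top scr 85 [ 0.4496 -0.2583  0.2062]
49.0583
```

View pics/end_c.png

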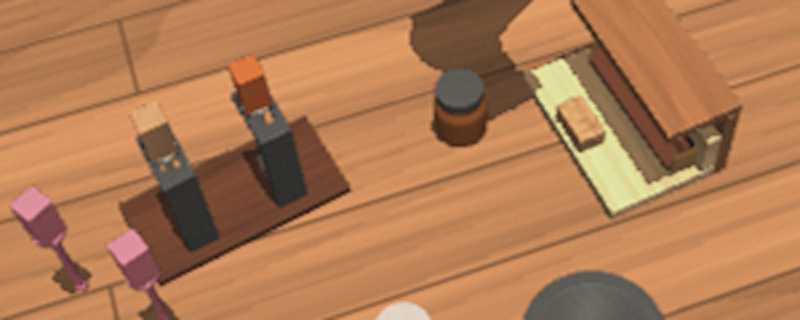

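The burnisher hangs upright on its own fork, within 1 mm of where it began by camera. The scraper, jar and block have not moved.

```bash
python3 -c "
from h import *
robot.job_done(); print(robot.read_t())"
```

```text
the job is handed in; nothing more can be done
the job is handed in; nothing more can be done
```

The burnishing run is finished and the job is handed in; no verdict is reported.

- **Run:** I took the pale-handled burnisher off its fork and leaned it 45° into the corner. The trim stood about 6 mm farther out than nominal at the near end, and it sloped inward towards the far end. I ran the ball from -76 to +79 mm along the corner at about 2 cm/s average speed while moving. The force into the corner stayed between 3.5 and 5.3 N, and sideways force was near zero after the first 20 mm.
- **Rehanging:** The collar met the fork within 1 mm of its original height, with a brief contact force of about 7 N. I then let go and backed off, at 49 s on the robot's clock.
- **Last checks:** Both cameras put the handle top within 1 mm of where it started, and the scraper's too. In the last picture the burnisher hangs upright, and the jar and cork block look unmoved.
- **Not checked:** I did not re-measure the spray can, speaker or screwdriver at the end; the arm's path stayed clear of them.

No check failed. One small difference: the grip width read about 0.5 mm wider after the run, but the camera showed no slip of the ball.

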